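# Mount and clamp the rest carriage on the plaster-turning rig

### The job

Take the metal rest carriage out of its plywood cradle, stand it upright on the bare wooden board without dropping it, and let go of it there to change your grip, since it cannot go fully home while held by its ends. Then slide it onto the dovetail rail of the turning rig from the rail's open end, its clamp knob on the side away from the plaster drum, until it is fully home against the stop block, and only then tighten the knob clockwise to its stop and let go. Do not touch the plaster drum, and leave the wooden block, bowl and plaster ring where they are.

Things in the scene. Friction and masses are not known exactly. Their poses are not given: they have to be found in the camera images.
- carriage: Loose aluminium rest carriage, about 0.45 kg: block 44 mm (x, between its flanks) by 60 mm (y, between its ends), 60 mm tall, dark round mark on top. A dovetail groove runs along y through its underside. A flat ear with the clamp knob sticks out of the +x flank. Above the ear all four faces are plain. Origin: centre of the block's underside (ear not counted); z up.
- ear_tip (a point): Outer end of the carriage's ear, on its top: 88 mm along the carriage's +x from its origin, 18 mm above its underside. The ear is 30 mm wide (y), 10 mm thick, underside 8 mm above the carriage's.
- groove (a point): Middle of the groove's roof, on the carriage's centre line, 17 mm above its underside. The groove is about 19 mm wide at the bottom and 31 mm at the roof, open at both y ends, with a play of about 2.2 mm on each side of the rail and up to about 5 mm upwards.
- knob_grip (a point): Grip point of the clamp knob, on its vertical turning axis: 72 mm along the carriage's +x, 44 mm above its underside, 50 mm from the block's flank. The knob is an upright black bar 34 mm long (this point's y), 10 mm thick (this point's x), its top 6 mm above and lower edge 22 mm below this point; the ear's top lies 26 mm below it. The point turns with the knob.
- knob (a joint): Turn of the clamp knob in rad, growing clockwise seen from above: 0 = fully loose, bar along the carriage's y; 1.5 = tight, at its stop. It starts between 0 and 0.35 and stays where it is left (friction about 0.05 N m).
- rig: Fixed turning rig: grey base plate (110 by 200 mm, 12 mm thick), a pedestal and on it a straight steel dovetail rail along the rig's y (x = 0) from the stop at y = +80 mm to the open end at y = -50. Rail top 54 mm above the bench, 14 mm high, 14 wide at the neck, 24 near the top; at its foot shoulders (44 mm wide overall, 38 mm above the bench). Origin: on the bench under the rail's centre line; z up.
- rig_entry (a point): Middle of the rail's top edge at its open end (rig y = -50 mm, 54 mm above the bench). Same axes as the rig: the carriage comes on moving along +y. The last 20 mm of the rail narrow by 2.4 mm on each side, and the shoulders slope down by 2.4 mm, as a lead-in.
- rig_stop (a point): Middle of the top of the stop block's face (rig y = +80 mm), which the carriage's end face meets, 86 mm above the bench. The block is 44 mm wide (x) and 18 mm thick, and ends the rail.
- rig_seat (a point): Where the carriage's origin lies when fully home: rig x = 0, y = +50 mm, 38 mm above the bench (underside resting on the shoulders, end face against the stop). Same axes as the rig; the knob belongs on the +x side.
- drum: Fixed white plaster drum on an aluminium wheel head, 94 mm tall; drum 110 mm, wheel 124 mm in diameter; on the rig's -x side, its axis about 125 mm from the rail. Not to be touched. Origin: centre of its underside.
- cradle: Fixed plywood cradle in which the carriage starts, parallel to it (same x and y axes), its block over the cradle's origin to within 12 mm along y: a board 140 mm (x) by 110 mm (y), top 12 mm above the bench, open at both y ends. Upright cheeks along y: x = -37 to -25 mm, 72 mm tall, only 3 mm from the carriage's flank; x = +92 to +102 mm, 47 mm tall. Origin on the bench.
- board: The fixed bare wooden set-down board, 150 mm (x) by 130 mm (y), 18 mm thick, flat. Origin: centre of its underside, on the bench.
- wood_block: Loose beech block 55 by 55 mm, 58 mm tall, on the bench near the rig. Bystander. Origin: centre of its underside.
- bowl: Loose white bowl, 100 mm across, 50 mm tall. Bystander. Origin: centre of its underside.
- mould_ring: Loose plaster ring, 92 mm in diameter with a 32 mm hole, 55 mm tall. Bystander. Origin: centre of its underside.
Not all that is in view belongs to the job. Leave any purple or yellow look-alike of the carriage alone.

How it is judged (in metres and radians):
On the way, in this order (a step that is already met when the one before it is completed fails the run):
1. the carriage stands upright on the wooden board, let go (x of carriage in the frame of board between -0.06 and 0.06 m and y of carriage in the frame of board between -0.05 and 0.05 m and z of carriage in the frame of board between 0.014 and 0.022 m and angle between carriage's own z axis and vertical below 0.1 rad and contact force between the fingers and carriage below 0.1 N and linear speed of carriage below 0.02 m/s), for 0.2 s.
2. the carriage is on the rail, fully home against the stop, knob away from the drum and still loose (y of carriage in the frame of rig_seat between -0.004 and 0.004 m and x of carriage in the frame of rig_seat between -0.004 and 0.004 m and z of carriage in the frame of rig_seat between -0.004 and 0.004 m and angle between carriage's own z axis and vertical below 0.1 rad and angle between the y axis of carriage and the y axis of rig, either way round below 0.1 rad and x of knob_grip in the frame of rig above 0.05 m and value of joint knob below 0.6 rad), for 0.1 s.
3. the knob is tightened, the carriage still home (y of carriage in the frame of rig_seat between -0.004 and 0.004 m and x of carriage in the frame of rig_seat between -0.004 and 0.004 m and z of carriage in the frame of rig_seat between -0.004 and 0.004 m and angle between carriage's own z axis and vertical below 0.1 rad and angle between the y axis of carriage and the y axis of rig, either way round below 0.1 rad and x of knob_grip in the frame of rig above 0.05 m and value of joint knob above 1.3 rad), for 0.1 s.
At the end, for the whole second after the job is handed in: The carriage sits on the dovetail rail within 4 mm of its fully home place (along, across and in height), within 0.1 rad of the rail's direction and of upright, knob on the side away from the drum, the knob turned to at least 1.3 of its 1.5 rad, everything released and at rest (all of step 3 and contact force between the fingers and carriage below 0.1 N and linear speed of carriage below 0.02 m/s); the robot touches nothing.
It fails at once if the carriage is dropped onto the board (falls free from more than about 13 mm) (horizontal distance between carriage and board below 0.09 m and z of carriage in the frame of board below 0.06 m and linear speed of carriage above 0.5 m/s and contact force between the fingers and carriage below 0.1 N).
It fails at once if the plaster drum is touched (more than 1 N) (contact force between drum and anything else above 1 N).
It fails at once if the knob is tightened before the carriage is home (value of joint knob above 0.8 rad and distance between carriage and rig_seat above 0.015 m).
It fails at once if a bystander is moved by more than 20 mm (distance of any of wood_block, bowl, mould_ring from where it was at the start of the episode above 0.02 m).
It also fails if it takes over 72 s, if anything falls off the work surface, if the arm or the gripper's body presses on something with over 40 N, if the wrist force passes 120 N, or if a joint passes its speed limit or range.

### The arm

A 6-joint arm with a two-finger parallel gripper is mounted at the origin on the work surface. World frame = base frame: x ahead of the robot, y to its left, z up, the work surface at z = 0. Lengths are in mm, angles in rad, forces in N, time in s.
With the tool pointing down it reaches from about 275 to 1000 mm from the base axis. Payload 8.4 kg.
Tool frame: the origin (TCP) lies midway between the tips of the shut fingers; the grasp point (between the pads) lies r.grip_point_offset behind it (r.grip_point_offset is the distance from the TCP to the grasp point, in mm); z points along the fingers, y is the direction in which the jaws open and shut (so a half turn about z gives the same grasp; the last joint's range is limited). The gripper opens to 85 mm and grips with 20 to 120 N. Pads are 22 mm wide; open, the fingers measure 114 mm over their backs; the gripper's body (76 mm by 85 mm) begins 54 mm behind the grasp point. The pads swing forward as they close: fully open they stand 13 mm farther back than shut.
Start: joints at [-1.327, 0.353, 1.633, -0, 1.155, -0.002], TCP at [152.081, -606.217, 231.281] pointing down, gripper open.
Joint ranges: [-2.63, 2.63], [-0.92, 2.1], [0.06, 2.66], [-1.3, 4.44], [0, 2.69], [-3.02, 3.02]. Speed limits (rad/s): [2.22, 2.22, 2.79, 3.14, 3.14, 3.14].

### API

Orientations are given as [roll, pitch, yaw] about the fixed x, y, z axes, in that order (R = Rz(yaw) Ry(pitch) Rx(roll)).
In Python, from rig import r gives the robot as it stands.
- The arm moves only by the tool move_arm, never from a script. Its argument "targets" is one flat list of numbers, 5 for each row, row after row: the gripper's target within -1 to 1 (fully open at 1, half-way at 0, shut at -1), then the shift along the tool's x, y, z in cm, then the turn about the tool's z in degrees. In form: [gripper, tx, ty, tz, turn, gripper, tx, ty, tz, turn, ...]. A call has 1 to 10 rows; each row is the pose to reach, as a shift and turn from the pose commanded when the call began, along the tool's axes at that moment; what a row does not reach only later rows make up. A row lasts 1/10 s, in which the tool goes at most 50 mm and 8.59 degrees, less where a joint would pass 70% of its speed; a pose out of reach is approached as far as the arm can. A call with a gripper value outside its range is refused whole. The fingers move at their own pace and stop on an object; "squeeze" is the grip in N (left out, the last holds). Time passes only in rows, so rows that repeat a pose let the fingers close. It gives the time, the measured TCP pose, the force and the opening at its end, in the units of the state.
- r.sense(): the state, without advancing time (a new reading comes with each control period).
- r.grab_frame(name): name is "scene" or "top" or "wrist"; returns a dict with "img" (384x512x3 uint8, blue, green, red), "K" (3x3 intrinsics, pixels), "world_to_cam" (4x4, takes a point from world to camera coordinates). Camera axes: x right, y down, z forward; pixel columns grow to the right and rows downward; lengths in mm; the calibration is good to about 2 mm. A picture is of the moment at which its call begins. There is no depth.
- r.sign_off(): hands the job in, once; it reports no verdict.
Trained networks look in a picture, given as the dict that the camera call returned (one of the last four; its "shot" number tells which), for a name from the list of things; names that differ only in an ending like _2 or _b are one class to them, and where a whole thing is asked for, a point or a joint stands for the part that bears it (a point fixed in the world has none). Each returns a list of dicts, best first, with "conf" (0 to 1); they miss things now and then, are a little off and sometimes report something else, mostly with a low value. They report only what shows in the picture. A call takes as long as a camera call. They do not tell look-alikes from the thing itself.
- r.outline_of(picture, thing): "region" (384x512 bool, what is visible of it).
- r.mark_of(picture, thing): "position" ([x, y, z] in mm, in world coordinates, good to about 4 mm: a listed point, or the origin of a listed thing).
The state is a dict: "clock": time; "qpos": joint angles; "qvel": joint speeds; "joint_efforts": joint torques, N m; "eef_pos": TCP position; "tcp_rot": TCP orientation; "contact_force": force on the tool from outside, world axes, zero at the start; "wrist_torque": the same for the moment, N m; "opening": opening from 0.0 (shut) to 1.0 (fully open).
Only numpy, scipy, OpenCV 4.12 (cv2) and the standard library are available. Lean on these libraries where they do the work, as an engineer would, in place of code of your own. Each camera call takes 0.05 s, during which the arm holds its last target.

## Working session

There is one attempt and no reset: what is moved stays moved. The work goes in short steps, Python scripts to look and compute and a tool call to move; the robot and the scene stay as the last step left them, time stands still between calls to the robot, and variables do not carry over. Pictures are saved under pics/ and viewed, and the job is handed in when it is done.

Besides the shell and the picture viewer there is one more tool, called after "Request:" as name(argument=value, ...) on one line, values as JSON. move_arm: Moves the arm, as the interface text tells. Its arguments: {"type":"object","properties":{"targets":{"type":"array","items":{"type":"number"}},"squeeze":{"type":"number"}},"required":["targets"]}

```bash
ls; mkdir -p pics; python3 - <<'E'
from rig import r
import cv2,json
s=r.sense(); print(s, r.grip_point_offset)
for n in("scene","top","wrist"):
    f=r.grab_frame(n); cv2.imwrite(f"pics/a_{n}.png",f["img"]); print(n,f["K"].tolist(),f["world_to_cam"].round(3).tolist())
    for t in ("carriage","cradle","board","rig_entry","rig_stop","rig_seat","drum","wood_block","bowl","mould_ring","ear_tip","knob_grip"):
        print(t,[(round(d["conf"],2),[round(x) for x in d["position"]]) for d in r.mark_of(f,t)])
E
```

```text
pics
{'clock': 0.0, 'qpos': array([-1.32740285e+00,  3.53667878e-01,  1.63413334e+00,  1.81726353e-05,
        1.15522968e+00, -2.40334963e-03]), 'qvel': array([0.00158896, 0.00120952, 0.00028532, 0.00239231, 0.00046881,
       0.00138505]), 'joint_efforts': array([-1.45315375e-03, -6.05251694e+01, -3.42064404e+01, -1.38254691e-04,
        9.36479919e-03, -4.78537061e-06]), 'eef_pos': array([ 151.96690003, -605.741194  ,  230.54971431]), 'tcp_rot': array([-3.14015446e+00, -2.00718988e-05,  2.45789463e-01]), 'contact_force': array([ 0.22219112, -0.54225563, -0.40274149]), 'wrist_torque': array([-0.02079901,  0.06885716,  0.04496982]), 'opening': 1.0028620293417247} 18.700000000000003
scene [[465.72873281681535, 0.0, 257.1034587032646], [0.0, 465.72873281681535, 188.2048478312818], [0.0, 0.0, 1.0]] [[0.225, 0.974, -0.014, -118.327], [0.62, -0.154, -0.77, -281.926], [-0.752, 0.164, -0.638, 1653.904], [0.0, 0.0, 0.0, 1.0]]
carriage [(0.71, [737, -438, 2]), (0.63, [501, -388, 15]), (0.55, [349, -372, -3])]
cradle [(0.97, [496, -373, -1])]
board [(0.81, [497, -97, -1])]
rig_entry [(0.63, [
[... 1004 characters left out ...]
])]
drum [(0.88, [412, 263, 1]), (0.2, [690, 300, 1])]
wood_block [(0.76, [690, 302, 0])]
bowl [(0.7, [719, -231, 0])]
mould_ring [(0.74, [701, 33, 3])]
ear_tip [(0.96, [696, -363, 15]), (0.93, [585, -403, 30]), (0.67, [371, -457, 18])]
knob_grip [(0.56, [568, -399, 54]), (0.52, [374, -446, 44]), (0.21, [494, -99, -4])]
wrist [[326.82445266483353, 0.0, 259.98805596879924], [0.0, 326.82445266483353, 192.77446735692533], [0.0, 0.0, 1.0]] [[0.244, -0.97, -0.001, -625.597], [-0.916, -0.23, 0.329, -42.733], [-0.319, -0.079, -0.944, 382.145], [0.0, 0.0, 0.0, 1.0]]
carriage []
cradle []
board []
rig_entry []
rig_stop []
rig_seat []
drum []
wood_block []
bowl []
mould_ring []
ear_tip []
knob_grip []
```

View pics/a_scene.png

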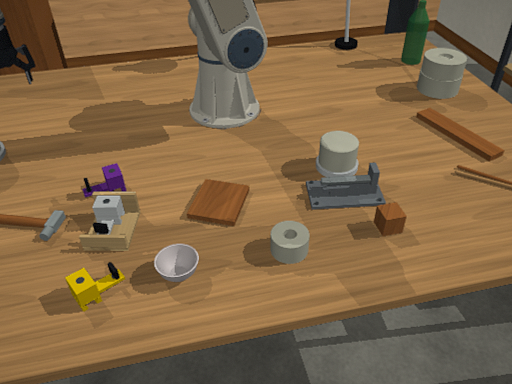

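View pics/a_top.png

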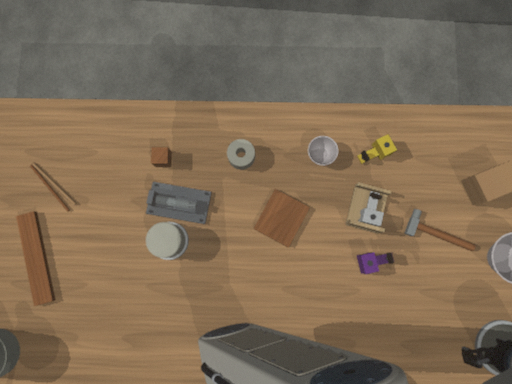

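View pics/a_wrist.png

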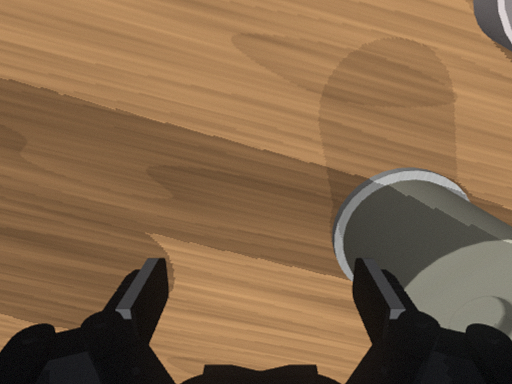

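In the top view there are three carriage-like things: purple at (370,262), yellow at (385,148), and the silver one at (374,205) in the plywood cradle. The silver one fits, because it sits in the cradle and is neither purple nor yellow. I'll confirm it in an enlarged crop. The rig is at about (180,202), the drum at (166,240) and the bare board at (284,218).

```bash
cat > h.py <<'E'
import numpy as np
from rig import r
from scipy.spatial.transform import Rotation as Ro
def plan(x=None,y=None,z=None,yaw=None):
    s=r.sense();p=s["eef_pos"];R=Ro.from_euler("xyz",s["tcp_rot"]);
    t=np.array([p[i] if v is None else v for i,v in enumerate((x,y,z))])
    d=R.inv().apply(t-p)/10
    dy=0 if yaw is None else np.degrees(yaw-s["tcp_rot"][2])
    # tool z points down: turn about tool z = -yaw change
    print("shift cm",d.round(2),"turn",round(-dy,2),"| pos",p.round(1),"rot",s["tcp_rot"].round(4),"q",s["qpos"].round(2),"F",s["contact_force"].round(1),"op",round(s["opening"],3),"t",round(s["clock"],2))
def proj(f,P):
    P=np.atleast_2d(P);W=f["world_to_cam"];c=P@W[:3,:3].T+W[:3,3];u=c@f["K"].T;return u[:,:2]/u[:,2:]
E
python3 - <<'E'
import cv2
a=cv2.imread("pics/a_top.png")[120:290,310:450];b=cv2.imread("pics/a_scene.png")[150:310,60:200]
a=cv2.resize(a,(400,486));b=cv2.resize(b,(400,486));cv2.imwrite("pics/crop.png",cv2.hconcat([a,b]))
from h import *
plan(525,-390,230,-0.19)
E
```

```text
shift cm [ 41.43 -11.9    0.13] turn 24.97 | pos [ 152.1 -606.2  231.3] rot [ 3.1416 -0.      0.2458] q [-1.33  0.35  1.63  0.    1.16 -0.  ] F [-0.2 -0.4 -0.2] op 1.001 t 1.95
```

View pics/crop.png

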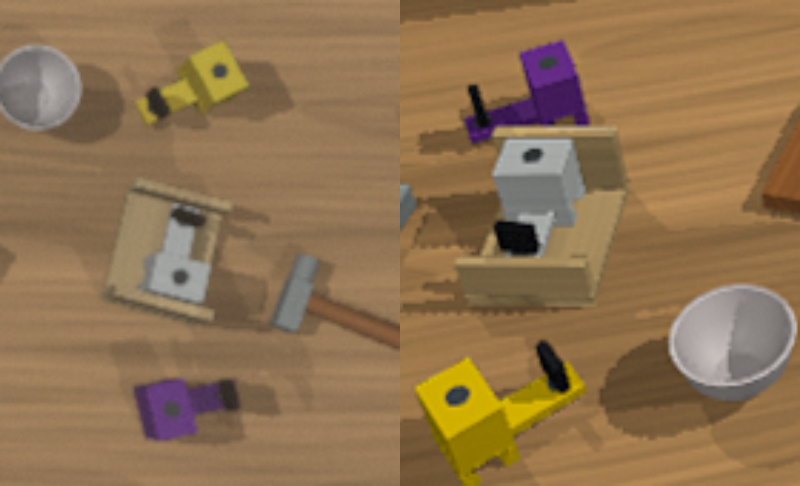

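The crop confirms it: the silver carriage, with the dark mark on top, sits in the plywood cradle. Its ear points towards world +x. I'll move to hover above it.

Request:
move_arm(targets=[1,4,-1,0,3,1,8,-2.3,0,6,1,12,-3.5,0,9,1,16,-4.7,0,12,1,20.5,-6,0,15,1,25,-7.2,0,18,1,29.5,-8.5,0,21,1,34,-9.8,0,24,1,38,-11,0,25,1,41.4,-11.9,0,25], squeeze=60)

```text
clock: 2.95
eef_pos: [526.6, -388.5, 231.3]
tcp_rot: [-3.142, -0.0, -0.19]
contact_force: [-0.1, -0.1, -0.6]
opening: 1.005
```

```bash
cat > look.py <<'E'
import sys,cv2
from h import *
tag=sys.argv[1]
for n in sys.argv[2].split(","):
    f=r.grab_frame(n); cv2.imwrite(f"pics/{tag}_{n}.png",f["img"]); np.savez(f"pics/{tag}_{n}.npz",K=f["K"],W=f["world_to_cam"])
    for t in sys.argv[3].split(","):
        print(n,t,[(round(d["conf"],2),[round(float(x),1) for x in d["position"]]) for d in r.mark_of(f,t)])
E
python3 look.py b wrist,wrist carriage,ear_tip,knob_grip,groove,cradle; python3 -c "
from h import *;plan()"
```

```text
wrist carriage [(0.59, [351.9, -369.3, -4.2]), (0.56, [497.0, -385.3, 13.5])]
wrist ear_tip [(0.97, [586.0, -404.1, 31.1]), (0.81, [373.4, -461.5, 14.2])]
wrist knob_grip [(0.97, [566.2, -398.5, 55.6]), (0.72, [374.1, -445.9, 45.5])]
wrist groove [(0.91, [498.9, -378.2, 26.1]), (0.6, [356.6, -374.5, 12.7])]
wrist cradle []
wrist carriage [(0.77, [497.7, -383.6, 12.6]), (0.62, [349.1, -368.8, -4.8])]
wrist ear_tip [(0.94, [584.5, -400.8, 32.7]), (0.58, [376.9, -458.2, 13.3])]
wrist knob_grip [(0.83, [565.8, -397.3, 56.9]), (0.57, [375.9, -444.4, 45.3])]
wrist groove [(0.97, [354.0, -373.3, 15.9]), (0.75, [500.6, -379.4, 29.0])]
wrist cradle []
shift cm [0. 0. 0.] turn 0 | pos [ 524.1 -390.6  231.4] rot [ 3.1415 -0.     -0.1916] q [-0.64  0.4   1.57 -0.    1.18  1.12] F [-0.4  0.4 -0.4] op 0.999 t 3.55
```

View pics/b_wrist.png

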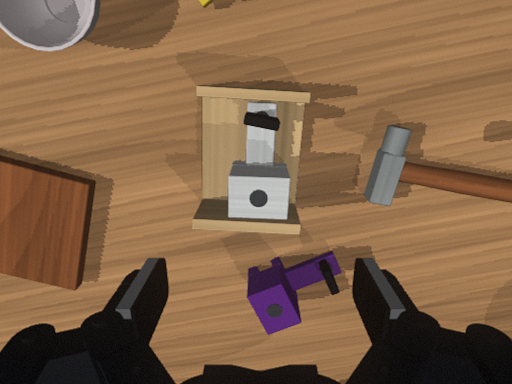

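The wrist view shows the silver carriage with its round mark at (258,198), the ear and knob pointing up to (262,122), and the cradle around it. The purple one at (275,295) stays untouched. I'll fit the pose from these pixels.

```bash
cat >> h.py <<'E'
def back(K,W,uv,z):
    uv=np.atleast_2d(uv);C=-W[:3,:3].T@W[:3,3]
    d=np.c_[uv,np.ones(len(uv))]@np.linalg.inv(K).T@W[:3,:3]
    return C+d*((z-C[2])/d[:,2:])
E
python3 - <<'E'
from h import *
import cv2
im=cv2.imread("pics/b_wrist.png");d=np.load("pics/b_wrist.npz")
cv2.imwrite("pics/b_crop.png",cv2.resize(im[75:240,180:320],None,fx=3.6,fy=3.6,interpolation=cv2.INTER_CUBIC))
print(back(d["K"],d["W"],[[258.5,198]],72).round(1))
print(back(d["K"],d["W"],[[229,176],[290,177],[288,219],[229,217]],72).round(1))
f=dict(K=d["K"],world_to_cam=d["W"])
E
```

```text
[[ 499.3 -384.7   72. ]]
[[ 526.8 -361.1   72. ]
 [ 514.7 -418.6   72. ]
 [ 471.6 -409.6   72. ]
 [ 485.  -351.7   72. ]]
```

View pics/b_crop.png

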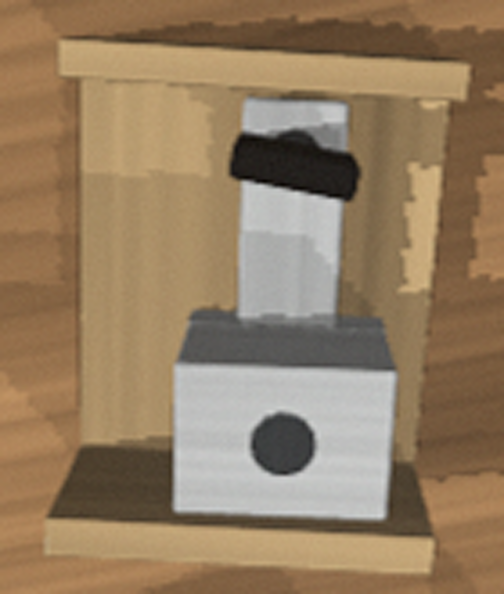

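```bash
python3 - <<'E'
from h import *
d=np.load("pics/b_wrist.npz")
for uv,z in (([[196.7,86.1],[310.6,93.3]],47),([[192.5,228.3],[300,233.9]],72)):
    p=back(d["K"],d["W"],uv,z);v=p[0]-p[1];print(np.arctan2(-v[0],v[1]))
plan(506.2,-386.5,28,-0.215)
E
```

```text
-0.2508345533478195
-0.24800381826429485
shift cm [-1.83 -0.06 20.34] turn 1.34 | pos [ 524.1 -390.6  231.4] rot [ 3.1415 -0.     -0.1916] q [-0.64  0.4   1.57 -0.    1.18  1.12] F [-0.4  0.4 -0.4] op 0.999 t 3.55
```

```bash
cat >> h.py <<'E'
def carr(o,yaw,knob=0.):
    c,s=np.cos(yaw),np.sin(yaw);R=np.array([[c,-s,0],[s,c,0],[0,0,1]])
    def box(x0,x1,y0,y1,z): return np.array([[x0,y0,z],[x1,y0,z],[x1,y1,z],[x0,y1,z]],float)
    L=[box(-22,22,-30,30,60),box(22,88,-15,15,18)]
    k,q=np.cos(-knob),np.sin(-knob);B=box(-5,5,-17,17,50);B[:,:2]=B[:,:2]@np.array([[k,q],[-q,k]]);B[:,0]+=72;L.append(B)
    return [b@R.T+np.array(o) for b in L]
def draw(im,f,polys,sc,off,col):
    import cv2
    for b in polys: cv2.polylines(im,[((proj(f,b)-off)*sc).round().astype(int)],True,col,1)
E
python3 - <<'E'
from h import *
import cv2
im=cv2.imread("pics/b_wrist.png");d=np.load("pics/b_wrist.npz");f=dict(K=d["K"],world_to_cam=d["W"])
out=[]
for yaw in(-0.2,-0.23):
    a=cv2.resize(im[75:240,190:315],None,fx=3.2,fy=3.2,interpolation=cv2.INTER_CUBIC)
    draw(a,f,carr((499.5,-385,12),yaw,0.15),3.2,np.array([190,75]),(0,0,255));out.append(a)
cv2.imwrite("pics/b_ov.png",cv2.hconcat(out))
E
```

```text
(no output)
```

View pics/b_ov.png

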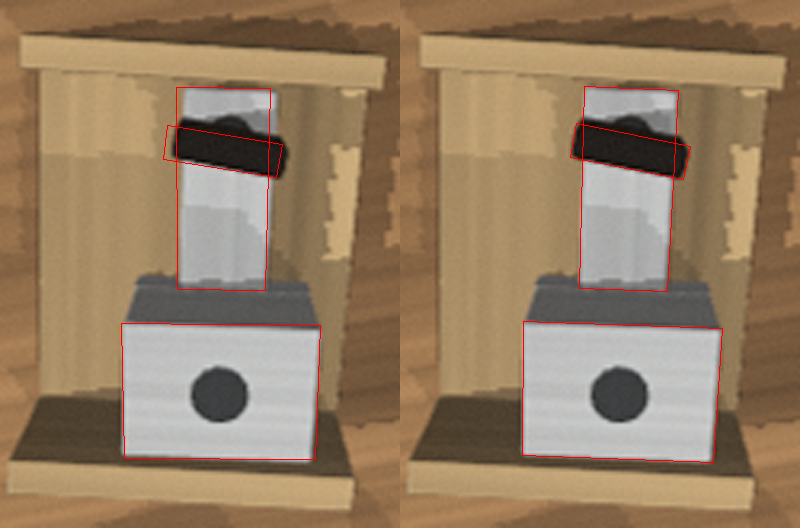

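The model overlay fits with yaw about -0.225 and origin about (499.5, -385). I'll descend over the ends.

Request:
move_arm(targets=[1,-0.9,0,3,1,1,-1.8,0,6.5,1.9,1,-1.85,0,10,1.9,1,-1.85,0,13,1.9,1,-1.85,0,16,1.9,1,-1.85,0,18,1.9,1,-1.85,0,19.5,1.9,1,-1.85,0,20.3,1.9,1,-1.85,0,20.3,1.9])

```text
clock: 4.45
eef_pos: [506.1, -386.4, 27.6]
tcp_rot: [-3.141, 0.001, -0.224]
contact_force: [-0.5, 0.0, -0.0]
opening: 1.001
```

Request:
move_arm(targets=[-1,0,0,0,0,-1,0,0,0,0,-1,0,0,0,0,-1,0,0,0,0,-1,0,0,0,0,-1,0,0,0,0,-1,0,0,0,0,-1,0,0,0,0])

```text
clock: 5.25
eef_pos: [507.4, -387.1, 29.8]
tcp_rot: [3.141, -0.002, -0.224]
contact_force: [0.5, 1.4, 6.7]
opening: 0.692
```

```bash
python3 look.py c wrist carriage; python3 -c "
from h import *;plan()"
```

```text
wrist carriage [(0.85, [500.7, -388.3, 8.8])]
shift cm [0. 0. 0.] turn 0 | pos [ 507.4 -387.    29.7] rot [ 3.1408e+00 -2.1000e-03 -2.2370e-01] q [-0.65  0.61  1.74  0.    0.79  1.14] F [-1.1  1.5  6. ] op 0.693 t 5.35
```

View pics/c_wrist.png

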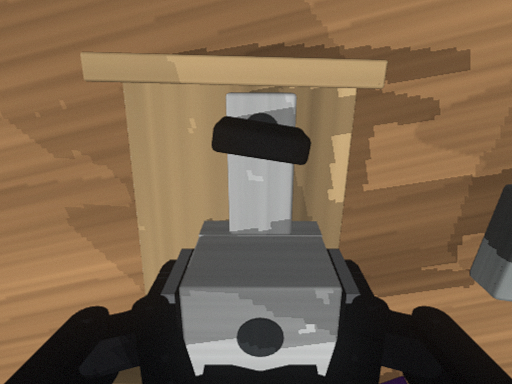

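The fingers hold both ends (opening 0.69, about 59 mm, with the block visible between the pads around (260,310)). Lifting.

Request:
move_arm(targets=[-1,0,0,-0.5,0,-1,0,0,-1.2,0,-1,0,0,-2.5,0,-1,0,0,-4,0,-1,0,0,-5.5,0,-1,0,0,-7,0,-1,0,0,-8.5,0,-1,0,0,-10,0,-1,0,0,-10.5,0,-1,0,0,-10.5,0])

```text
clock: 6.35
eef_pos: [507.0, -386.9, 134.4]
tcp_rot: [3.141, -0.002, -0.224]
contact_force: [1.0, -0.2, -6.2]
opening: 0.695
```

```bash
python3 look.py d wrist,scene,top carriage,ear_tip,board; python3 -c "
from h import *;plan(499.5+7.5,-98,50)"
```

```text
wrist carriage [(0.7, [497.6, -386.1, 117.2])]
wrist ear_tip []
wrist board [(0.17, [583.0, -405.6, 135.3])]
scene carriage [(0.95, [735.7, -438.6, 1.3]), (0.9, [498.8, -387.9, 118.6]), (0.65, [351.7, -375.2, -1.8])]
scene ear_tip [(0.97, [696.0, -359.7, 17.2])]
scene board [(0.55, [494.7, -96.7, 1.8])]
top carriage [(0.85, [734.0, -434.7, -0.6]), (0.46, [498.2, -388.1, 114.0]), (0.37, [354.8, -374.6, -0.8]), (0.2, [543.4, 310.4, 84.6])]
top ear_tip [(0.75, [583.0, -403.4, 135.6]), (0.56, [697.4, -359.7, 17.1])]
top board [(0.95, [493.9, -97.4, -2.3])]
shift cm [ -6.35 -28.15   8.32] turn 0 | pos [ 506.5 -386.5  133.1] rot [-3.1415e+00  2.0000e-04 -2.2370e-01] q [-0.65  0.47  1.69  0.    0.98  1.14] F [-0.4 -0.6 -4.6] op 0.695 t 6.95
```

View pics/d_scene.png

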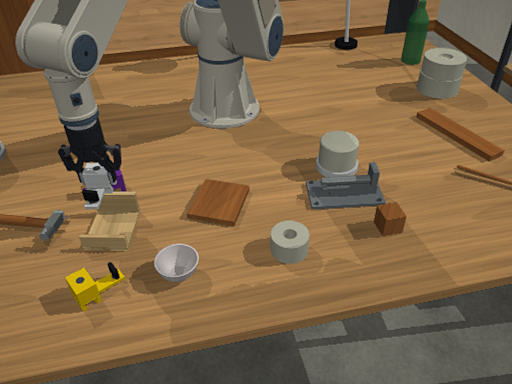

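View pics/d_wrist.png

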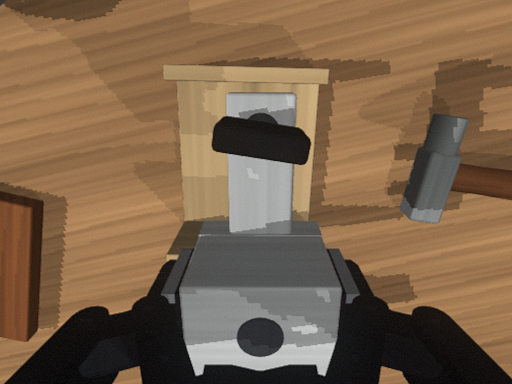

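The carriage hangs level: it looks the same in the wrist view as before the lift, with the mark at (260,337). Carrying it over the board.

Request:
move_arm(targets=[-1,-0.5,-2,0,0,-1,-1.2,-5.2,0,0,-1,-2,-8.7,0,0,-1,-2.8,-12.2,0,0,-1,-3.5,-15.7,0,0,-1,-4.3,-19.2,0,0,-1,-5.1,-22.7,0,0,-1,-5.8,-25.7,0,0,-1,-6.3,-27.6,0,0,-1,-6.35,-28.15,0,0])

```text
clock: 7.95
eef_pos: [506.3, -95.5, 133.4]
tcp_rot: [-3.141, 0.001, -0.222]
contact_force: [-1.0, -0.5, -5.0]
opening: 0.693
```

Request:
move_arm(targets=[-1,0,0,2,0,-1,0,0,4,0,-1,0,0,6,0,-1,0,0,7.5,0,-1,0,0,8.5,0,-1,0,0,9,0,-1,0,0,9.3,0,-1,0,0,9.3,0])

```text
clock: 8.75
eef_pos: [507.3, -98.1, 40.4]
tcp_rot: [-3.142, -0.0, -0.224]
contact_force: [0.1, 0.9, -5.1]
opening: 0.693
```

```bash
python3 look.py e scene,top carriage,board; python3 -c "
from h import *;plan()"
```

```text
scene carriage [(0.94, [738.1, -439.8, 1.9]), (0.77, [501.1, -99.8, 25.6]), (0.67, [350.9, -372.8, -4.1]), (0.45, [493.5, -97.5, 1.4])]
scene board [(0.94, [492.6, -100.1, 1.4])]
top carriage [(0.8, [736.8, -434.8, -2.1]), (0.6, [497.9, -96.5, 23.6]), (0.57, [354.6, -373.9, -2.1])]
top board [(0.41, [495.0, -99.8, -0.3])]
shift cm [0. 0. 0.] turn 0 | pos [507.4 -98.   40.7] rot [-3.1416e+00 -8.0000e-04 -2.2370e-01] q [-0.19  0.46  2.    0.    0.68  1.6 ] F [-0.3  0.1 -5.2] op 0.696 t 9.05
```

View pics/e_scene.png

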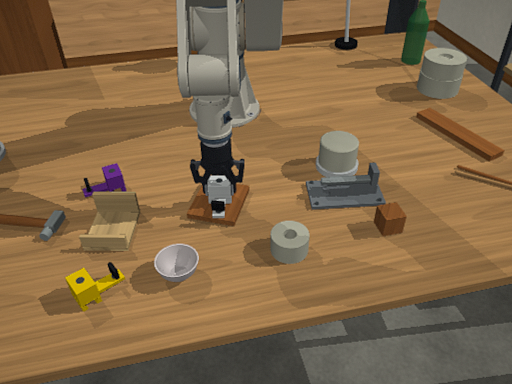

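The carriage hovers a few mm over the board centre, at (218,195) in the scene view. I'll lower it until it makes contact.

Request:
move_arm(targets=[-1,0,0,0.1,0,-1,0,0,0.2,0,-1,0,0,0.3,0,-1,0,0,0.4,0,-1,0,0,0.45,0,-1,0,0,0.45,0])

```text
clock: 9.65
eef_pos: [507.0, -98.0, 35.8]
tcp_rot: [3.142, 0.0, -0.224]
contact_force: [-0.9, 0.2, -3.4]
opening: 0.697
```

Request:
move_arm(targets=[-1,0,0,0.05,0,-1,0,0,0.1,0,-1,0,0,0.1,0])

```text
clock: 9.95
eef_pos: [507.0, -98.0, 35.7]
tcp_rot: [3.142, 0.0, -0.224]
contact_force: [-3.9, 1.2, 11.2]
opening: 0.697
```

Contact is made: the force rose to +11 N and the height stopped changing. Releasing.

Request:
move_arm(targets=[0.5,0,0,0,0,0.8,0,0,0,0,1,0,0,0,0,1,0,0,0,0,1,0,0,0,0,1,0,0,0,0,1,0,0,0,0])

```text
clock: 10.65
eef_pos: [507.0, -98.0, 34.7]
tcp_rot: [-3.142, 0.0, -0.224]
contact_force: [0.1, -0.0, -0.1]
opening: 1.001
```

Request:
move_arm(targets=[1,0,0,-1.5,0,1,0,0,-3.5,0,1,0,0,-6.5,0,1,0,0,-10,0,1,0,0,-13,0,1,0,0,-16,0,1,0,0,-18,0,1,0,0,-19,0,1,0,0,-19,0])

```text
clock: 11.55
eef_pos: [507.7, -98.1, 225.8]
tcp_rot: [-3.142, -0.002, -0.224]
contact_force: [0.3, -0.5, -1.0]
opening: 1.002
```

```bash
python3 look.py f top,wrist carriage,ear_tip,knob_grip,board; python3 - <<'E'
from h import *
import cv2
plan()
im=cv2.imread("pics/f_wrist.png")
d=np.load("pics/f_wrist.npz");f=dict(K=d["K"],world_to_cam=d["W"])
o=(499.4,-97.4,18)
p=proj(f,np.array([[540,-100,60]]))[0];off=np.array([150,60]);
draw(im,f,carr(o,-0.225,0.15),1,np.zeros(2),(0,0,255))
cv2.imwrite("pics/f_ov.png",im)
E
```

```text
top carriage [(0.95, [355.7, -375.0, -2.1]), (0.85, [735.8, -433.7, 2.0]), (0.65, [496.3, -95.9, 16.8]), (0.44, [527.7, 177.8, 55.3])]
top ear_tip [(0.79, [694.4, -362.0, 17.8]), (0.6, [373.1, -456.8, 17.7]), (0.27, [522.7, 178.8, 52.7])]
top knob_grip [(0.6, [525.6, 177.2, 52.5]), (0.54, [704.6, -372.6, 46.6]), (0.39, [372.1, -446.2, 44.4])]
top board [(0.94, [492.5, -101.5, -3.5])]
wrist carriage [(0.82, [355.1, -367.7, -3.0]), (0.71, [497.5, -100.7, 18.3])]
wrist ear_tip [(0.88, [584.3, -115.4, 36.9])]
wrist knob_grip [(0.64, [569.5, -108.3, 59.3])]
wrist board []
shift cm [0. 0. 0.] turn 0 | pos [506.9 -97.9 224.4] rot [ 3.1416e+00  7.0000e-04 -2.2360e-01] q [-0.19  0.19  1.87 -0.    1.08  1.6 ] F [-0.  -0.9  0. ] op 1.004 t 12.05
```

View pics/f_ov.png

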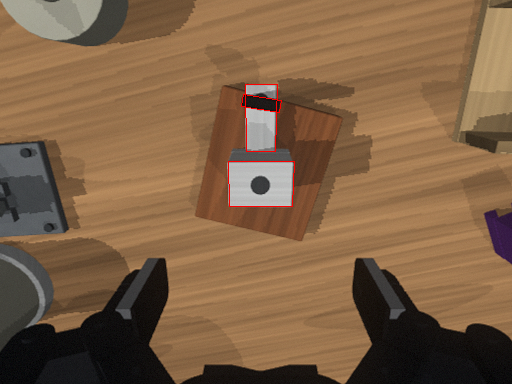

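The overlay fits: the carriage stands upright on the board with its mark at (260,185), origin about (499.4, -97.4) and yaw -0.225, and it is let go. Before re-gripping I'll look down on the rig with the wrist camera, turning about 94° on the way.

```bash
python3 -c "
from h import *;plan(530,185,225,1.427)"
```

```text
shift cm [ -4.02 -28.1   -0.06] turn -94.58 | pos [506.9 -97.9 224.4] rot [ 3.1416e+00  7.0000e-04 -2.2360e-01] q [-0.19  0.19  1.87 -0.    1.08  1.6 ] F [-0.  -0.9  0. ] op 1.004 t 12.05
```

Request:
move_arm(targets=[1,-0.4,-2.5,0,-8.5,1,-0.8,-5.5,0,-17,1,-1.2,-8.5,0,-25.5,1,-1.6,-11.5,0,-34,1,-2,-14.5,0,-42.5,1,-2.5,-17.5,0,-51,1,-3,-20.5,0,-59.5,1,-3.5,-23.5,0,-68,1,-4,-26,0,-76.5,1,-4,-28.1,0,-85])

```text
clock: 13.05
eef_pos: [530.0, 186.4, 224.6]
tcp_rot: [-3.141, 0.0, 1.267]
contact_force: [0.1, -1.0, -0.1]
opening: 0.999
```

Request:
move_arm(targets=[1,0,0,0,-7,1,0,0,0,-9.6,1,0,0,0,-9.6,1,0,0,0,-9.6])

```text
clock: 13.45
eef_pos: [530.3, 184.9, 224.7]
tcp_rot: [-3.141, 0.0, 1.426]
contact_force: [-0.5, 0.5, -0.2]
opening: 1.0
```

```bash
python3 look.py g wrist,wrist rig,rig_entry,rig_stop,rig_seat,drum; python3 -c "
from h import *;plan()"
```

```text
wrist rig [(0.8, [531.1, 230.9, 0.3])]
wrist rig_entry [(0.71, [523.3, 178.3, 56.2])]
wrist rig_stop [(0.66, [549.6, 302.1, 87.4])]
wrist rig_seat [(0.59, [540.1, 278.0, 36.5]), (0.47, [525.1, 177.9, 53.9])]
wrist drum [(0.69, [412.4, 262.7, -0.3])]
wrist rig [(0.79, [533.7, 232.2, -1.3])]
wrist rig_entry [(0.85, [525.9, 178.6, 53.1])]
wrist rig_stop [(0.88, [549.9, 304.5, 86.3])]
wrist rig_seat [(0.97, [541.3, 277.6, 37.8])]
wrist drum [(0.56, [411.8, 264.4, -2.7])]
shift cm [0. 0. 0.] turn 0 | pos [530.4 184.9 224.8] rot [ 3.1416 -0.      1.4273] q [0.33 0.26 1.78 0.   1.1  0.48] F [ 0.4 -1.4 -0.3] op 1.0 t 14.05
```

View pics/g_wrist.png

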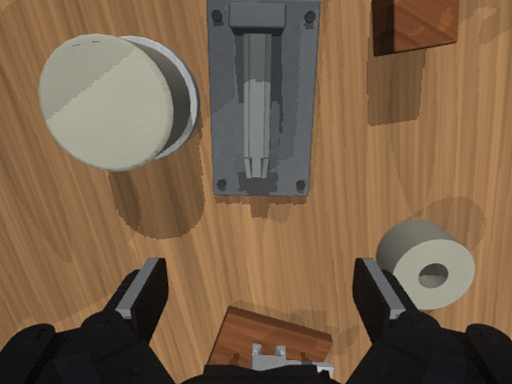

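```bash
cat >> h.py <<'E'
def rigm(o,yaw):
    c,s=np.cos(yaw),np.sin(yaw);R=np.array([[c,-s,0],[s,c,0],[0,0,1]])
    def box(x0,x1,y0,y1,z): return np.array([[x0,y0,z],[x1,y0,z],[x1,y1,z],[x0,y1,z]],float)
    L=[box(-55,55,-100,100,12),box(-12,12,-30,80,54),box(-9.6,9.6,-50,-49,54),box(-22,22,80,98,86)]
    return [b@R.T+np.array(o) for b in L]
E
cat > ov.py <<'E'
from h import *
import cv2,sys
im=cv2.imread("pics/g_wrist.png");d=np.load("pics/g_wrist.npz");f=dict(K=d["K"],world_to_cam=d["W"])
out=[]
for i in range(2):
    x,y,yw=map(float,sys.argv[1+3*i:4+3*i])
    a=cv2.resize(im[0:205,195:330],None,fx=2.9,fy=2.9,interpolation=cv2.INTER_CUBIC)
    draw(a,f,rigm((x,y,0),yw),2.9,np.array([195,0]),(0,0,255));out.append(a)
cv2.imwrite("pics/g_ov.png",cv2.hconcat(out))
E
python3 ov.py 533 227.5 -0.157 533 227.5 -0.175
python3 - <<'E'
from h import *
d=np.load("pics/g_wrist.npz")
for n,uv,z in (("base front",[[214,195],[308,195]],12),("base edge L",[[214,195],[207,0]],12),("base edge R",[[308,195],[320,0]],12)):
    print(n,back(d["K"],d["W"],uv,z)[:,:2].round(1).tolist())
E
```

```text
base front [[472.5, 150.8], [580.0, 135.2]]
base edge L [[472.5, 150.8], [503.3, 346.4]]
base edge R [[580.0, 135.2], [610.3, 330.9]]
```

View pics/g_ov.png

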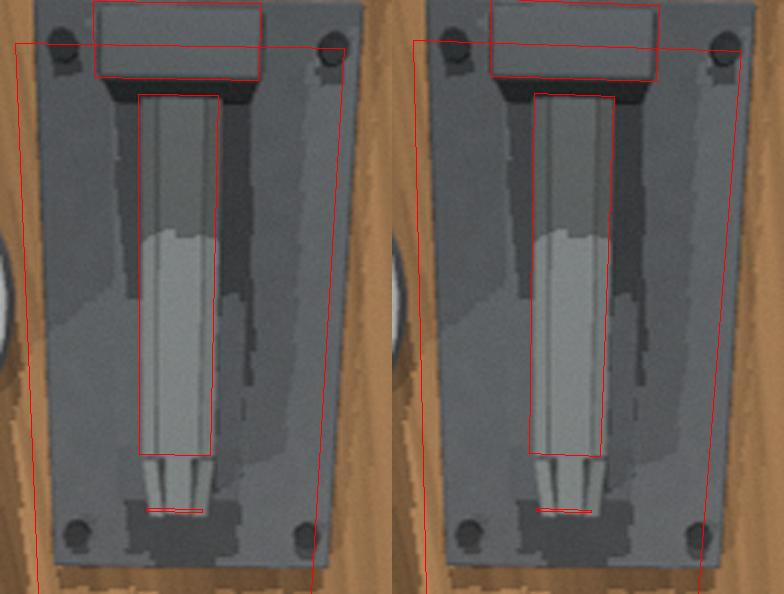

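```bash
python3 ov.py 533.7 227 -0.150 534.2 226.5 -0.146
```

```text
(no output)
```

View pics/g_ov.png

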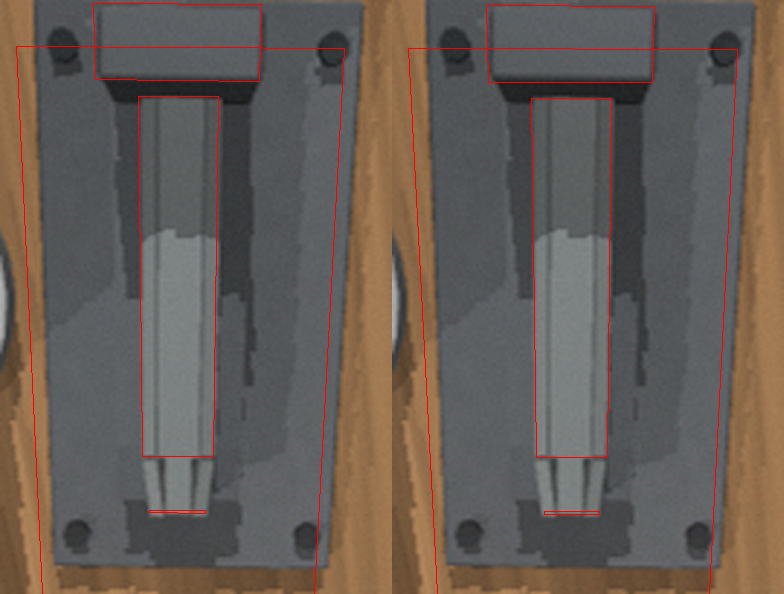

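The fitted rig model matches the picture: origin (533.8, 227), yaw -0.150, rail at crop pixels x 143–213. Going back over the carriage to grip it by its flanks.

```bash
python3 -c "
from h import *;plan(499.4,-97.4,150,1.346)"
```

```text
shift cm [-28.38   0.97   7.48] turn 4.66 | pos [530.4 184.9 224.8] rot [ 3.1416 -0.      1.4273] q [0.33 0.26 1.78 0.   1.1  0.48] F [ 0.4 -1.4 -0.3] op 1.0 t 14.05
```

Request:
move_arm(targets=[0.6,-2,0.1,0,1,0.6,-5,0.2,0,2,0.6,-9,0.3,1,3,0.6,-13,0.5,2,4,0.6,-17,0.6,3,4.7,0.6,-21,0.7,4,4.7,0.6,-24.5,0.8,5.5,4.7,0.6,-27,0.9,6.5,4.7,0.6,-28.4,0.97,7.5,4.7,0.6,-28.4,0.97,7.5,4.7])

```text
clock: 15.05
eef_pos: [498.6, -98.6, 148.6]
tcp_rot: [-3.14, 0.0, 1.343]
contact_force: [-0.4, -0.2, 1.0]
opening: 0.798
```

```bash
python3 look.py i wrist carriage,knob_grip; python3 - <<'E'
from h import *
import cv2
plan(499.4,-97.4,40,1.346)
im=cv2.imread("pics/i_wrist.png")
d=np.load("pics/i_wrist.npz");f=dict(K=d["K"],world_to_cam=d["W"])
draw(im,f,carr((499.4,-97.4,18),-0.225,0.15),1,np.zeros(2),(0,0,255))
cv2.imwrite("pics/i_ov.png",im)
E
```

```text
wrist carriage [(0.63, [498.9, -101.5, 17.7])]
wrist knob_grip [(0.87, [569.7, -107.6, 63.4])]
shift cm [-0.07 -0.03 11.01] turn -0.02 | pos [499.8 -96.8 150.1] rot [ 3.1413e+00 -3.0000e-04  1.3456e+00] q [-0.19  0.27  1.95  0.    0.91  0.03] F [-0.5  0.1 -0.1] op 0.798 t 15.2
```

View pics/i_ov.png

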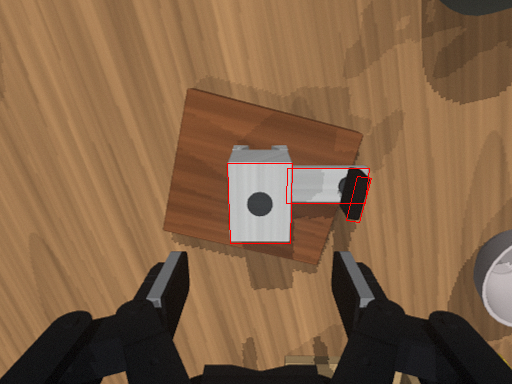

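The block overlay matches (mark at (260,204)), and the fingers straddle the flanks with the knob clear at (355,195). Descending and gripping.

Request:
move_arm(targets=[0.6,-0.05,0,2,0,0.6,-0.05,0,4,0,0.6,-0.05,0,6,0,0.6,-0.05,0,8,0,0.6,-0.05,0,9.5,0,0.6,-0.05,0,10.5,0,0.6,-0.05,0,11,0,0.6,-0.05,0,11,0])

```text
clock: 16.0
eef_pos: [499.4, -97.6, 39.7]
tcp_rot: [-3.141, -0.0, 1.346]
contact_force: [-0.5, -0.9, -0.3]
opening: 0.802
```

Request:
move_arm(targets=[-1,0,0,0,0,-1,0,0,0,0,-1,0,0,0,0,-1,0,0,0,0,-1,0,0,0,0,-1,0,0,0,0,-1,0,0,0,0], squeeze=60)

```text
clock: 16.7
eef_pos: [499.5, -98.0, 40.6]
tcp_rot: [3.141, -0.0, 1.345]
contact_force: [-2.7, 1.1, 6.0]
opening: 0.507
```

```bash
python3 look.py j wrist,scene carriage; python3 -c "
from h import *;plan()"
```

```text
wrist carriage [(0.9, [495.9, -100.5, 18.4])]
scene carriage [(0.94, [349.5, -375.6, -2.3]), (0.86, [737.0, -437.8, 0.1]), (0.67, [499.6, -97.4, 19.2])]
shift cm [0. 0. 0.] turn 0 | pos [499.5 -98.   40.6] rot [ 3.1408e+00 -2.0000e-04  1.3453e+00] q [-0.2   0.45  2.02  0.    0.67  0.03] F [-1.6  1.6  5.7] op 0.504 t 16.9
```

View pics/j_wrist.png

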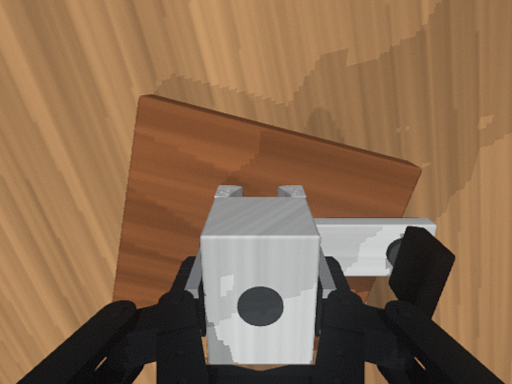

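The carriage is held by its flanks (opening 0.50, about 43 mm), with the knob free at (420,270). Lifting, then on to the pre-entry pose.

Request:
move_arm(targets=[-1,0,0,-0.5,0,-1,0,0,-1.5,0,-1,0,0,-3,0,-1,0,0,-4.5,0,-1,0,0,-6,0,-1,0,0,-7,0,-1,0,0,-7,0,-1,0,0,-7,-4.3,-1,0,0,-7,-4.3])

```text
clock: 17.8
eef_pos: [498.8, -98.0, 109.3]
tcp_rot: [-3.141, -0.0, 1.422]
contact_force: [-0.3, -1.0, -4.8]
opening: 0.508
```

```bash
python3 -c "
from h import *;plan(519.6,133.1,110,1.4208)"
```

```text
shift cm [23.16 -1.38 -0.06] turn 0.05 | pos [498.8 -98.  109.3] rot [-3.1408 -0.      1.4216] q [-0.2   0.33  1.98 -0.    0.82 -0.05] F [-0.3 -1.  -4.8] op 0.508 t 17.8
```

Request:
move_arm(targets=[-1,1.5,-0.1,0,0,-1,4,-0.25,0,0,-1,7,-0.4,0,0,-1,10,-0.6,0,0,-1,13,-0.8,0,0,-1,16,-1,0,0,-1,19,-1.2,0,0,-1,21.5,-1.35,0,0,-1,23,-1.38,0,0,-1,23,-1.38,0,0])

```text
clock: 18.8
eef_pos: [520.1, 133.4, 109.5]
tcp_rot: [-3.142, -0.0, 1.422]
contact_force: [0.9, -1.0, -5.8]
opening: 0.509
```

```bash
python3 look.py k wrist,top carriage,rig_entry,groove; python3 - <<'E'
from h import *
import cv2
plan(519.6,133.1,62,1.4208)
im=cv2.imread("pics/k_wrist.png")
d=np.load("pics/k_wrist.npz");f=dict(K=d["K"],world_to_cam=d["W"])
draw(im,f,rigm((533.8,227,0),-0.15),1,np.zeros(2),(0,0,255))
s=r.sense()["eef_pos"]
draw(im,f,carr((s[0],s[1],s[2]-22.6),-0.15,0.25),1,np.zeros(2),(0,255,0))
cv2.imwrite("pics/k_ov.png",im)
E
```

```text
wrist carriage [(0.93, [517.5, 129.9, 87.3])]
wrist rig_entry [(0.63, [521.0, 178.0, 54.8]), (0.62, [521.6, 130.4, 86.1])]
wrist groove []
top carriage [(0.98, [736.0, -437.6, -1.3]), (0.63, [353.3, -374.7, -3.1]), (0.27, [524.0, 180.0, 53.9])]
top rig_entry [(0.57, [524.0, 177.8, 55.1])]
top groove [(0.78, [351.1, -373.7, 16.7])]
shift cm [ 0.23 -0.08  4.78] turn -0.09 | pos [520.1 130.7 109.8] rot [-3.1416e+00  1.0000e-04  1.4192e+00] q [ 0.24  0.37  1.93 -0.    0.85  0.4 ] F [ 0.7 -0.1 -5.2] op 0.507 t 19.2
```

View pics/k_ov.png

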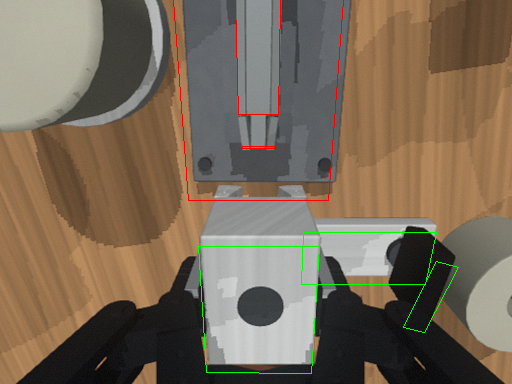

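View pics/k_top.png

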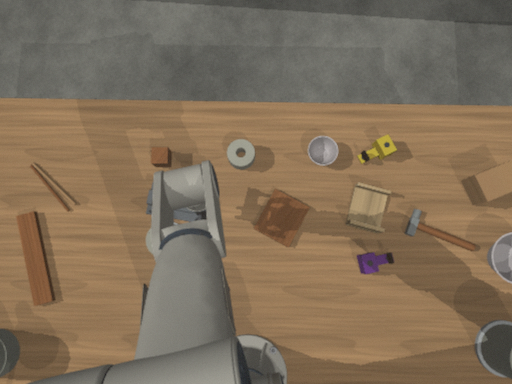

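The carriage (feet at (229,191) and (291,191), mid x 260) lines up with the rail tip at x 259 in the wrist view. Descending to rail height, then feeling forward.

Request:
move_arm(targets=[-1,0,-0.06,1,0,-1,0,-0.06,2.2,0,-1,0,-0.06,3.3,0,-1,0,-0.06,4.2,0,-1,0,-0.06,4.7,0,-1,0,-0.06,4.7,0,-1,0,-0.06,4.7,0])

```text
clock: 19.9
eef_pos: [519.6, 131.6, 62.8]
tcp_rot: [-3.142, -0.0, 1.42]
contact_force: [0.1, -0.1, -4.4]
opening: 0.507
```

```bash
python3 look.py l wrist,scene carriage,rig_entry,groove;  python3 -c "
from h import *;plan(None,None,62.6,1.4208)"
python3 - <<'E'
import cv2
a=cv2.imread("pics/l_scene.png")[110:240,250:420];cv2.imwrite("pics/l_sc.png",cv2.resize(a,None,fx=4,fy=4,interpolation=cv2.INTER_CUBIC))
E
```

```text
wrist carriage [(0.74, [518.4, 128.8, 41.0])]
wrist rig_entry [(0.74, [525.3, 177.0, 55.1])]
wrist groove [(0.32, [524.6, 176.3, 55.5])]
scene carriage [(0.83, [736.9, -439.9, 1.6]), (0.73, [520.4, 126.4, 42.9]), (0.61, [351.1, -371.3, -4.4])]
scene rig_entry [(0.76, [526.7, 176.8, 53.1])]
scene groove [(0.96, [523.4, 132.7, 55.2]), (0.58, [355.0, -373.8, 16.9])]
shift cm [-0.   -0.    0.04] turn -0.02 | pos [519.6 131.5  63. ] rot [ 3.1412e+00 -2.0000e-04  1.4204e+00] q [ 0.25  0.44  1.95 -0.    0.75  0.4 ] F [-0.   0.4 -4.1] op 0.509 t 20.3
```

View pics/l_wrist.png

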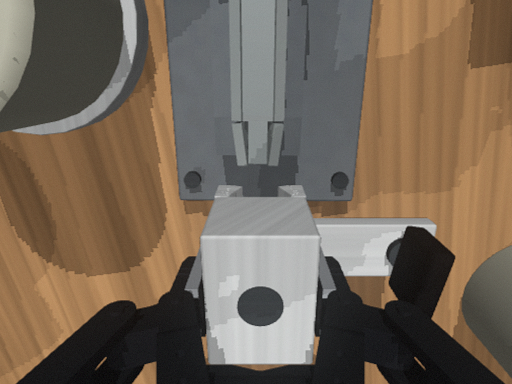

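View pics/l_sc.png

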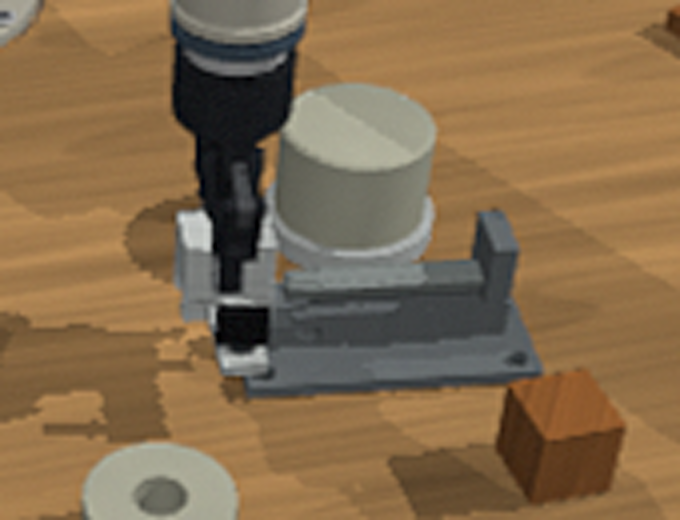

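Aligned: rail tip mid x is about 260 and the block feet mid x is 260. Sliding forward slowly.

Request:
move_arm(targets=[-1,0.6,0,0,0,-1,1.2,0,0,0,-1,1.8,0,0,0,-1,2.4,0,0,0,-1,3,0,0,0,-1,3.6,0,0,0,-1,4.2,0,0,0,-1,4.8,0,0,0,-1,4.8,0,0,0])

```text
clock: 21.2
eef_pos: [527.0, 179.8, 62.8]
tcp_rot: [3.141, -0.0, 1.421]
contact_force: [0.5, -0.3, -4.7]
opening: 0.508
```

```bash
python3 look.py m wrist carriage;  python3 -c "
from h import *;plan(None,None,62.6,1.4208);print(r.sense()['wrist_torque'])"
```

```text
wrist carriage [(0.72, [527.4, 178.7, 41.3]), (0.65, [540.1, 279.1, 37.6])]
shift cm [0.   0.   0.01] turn -0.0 | pos [526.6 179.1  62.7] rot [-3.1415e+00  1.0000e-04  1.4208e+00] q [ 0.33  0.47  1.91 -0.    0.77  0.48] F [-0.1 -0.1 -4. ] op 0.508 t 21.3
[-0.00751145  0.03288519  0.00714776]
```

View pics/m_wrist.png

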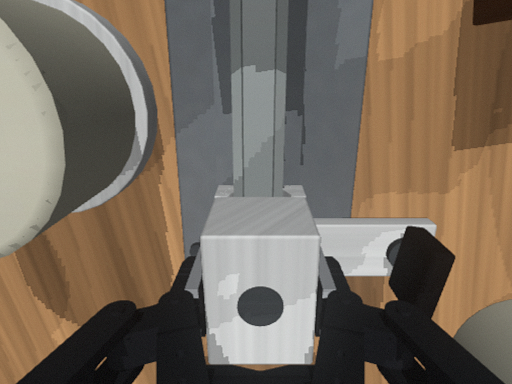

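The groove has entered the rail without contact force; the rail meets the feet centred at x 259. Continuing.

Request:
move_arm(targets=[-1,0.8,0,0,0,-1,1.6,0,0,0,-1,2.4,0,0,0,-1,3.2,0,0,0,-1,4,0,0,0,-1,4.8,0,0,0,-1,5.6,0,0,0,-1,6.4,0,0,0,-1,7.2,0,0,0,-1,7.2,0,0,0])

```text
clock: 22.3
eef_pos: [537.8, 251.3, 62.9]
tcp_rot: [3.141, -0.001, 1.421]
contact_force: [-0.8, 0.7, -5.2]
opening: 0.504
```

```bash
python3 look.py n wrist carriage,rig_stop;  python3 -c "
from h import *;plan(None,None,62.6,1.4208);print(r.sense()['wrist_torque'])"
```

```text
wrist carriage [(0.57, [536.1, 252.4, 38.4])]
wrist rig_stop [(0.9, [551.3, 304.8, 86.3])]
shift cm [0.   0.   0.01] turn -0.01 | pos [537.3 250.   62.7] rot [-3.1413e+00  4.0000e-04  1.4205e+00] q [ 0.43  0.51  1.83 -0.    0.81  0.58] F [-1.   0.2 -5.8] op 0.508 t 22.45
[-0.01035879  0.04015972  0.02464469]
```

View pics/n_wrist.png

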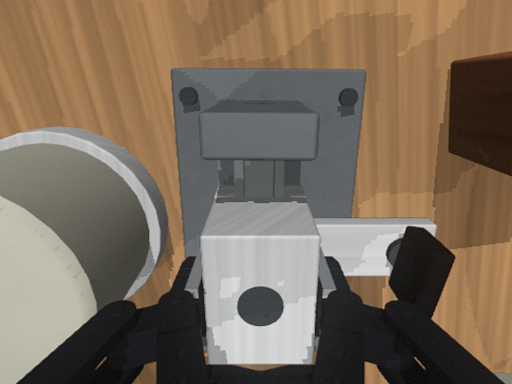

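Request:
move_arm(targets=[-1,0.5,0,0,0,-1,1,0,0,0,-1,1.5,0,0,0,-1,2,0,0,0,-1,2.1,0,0.05,0,-1,2.2,0,0.1,0,-1,2.3,0,0.15,0,-1,2.3,0,0.15,0])

```text
clock: 23.25
eef_pos: [540.8, 272.8, 61.1]
tcp_rot: [-3.141, 0.0, 1.42]
contact_force: [-0.4, 0.3, -6.0]
opening: 0.511
```

Request:
move_arm(targets=[-1,0.1,0,0,0,-1,0.2,0,0,0,-1,0.3,0,0,0,-1,0.4,0,0,0,-1,0.4,0,0,0])

```text
clock: 23.75
eef_pos: [541.2, 274.8, 61.3]
tcp_rot: [-3.141, 0.003, 1.421]
contact_force: [-0.6, -11.5, -0.3]
opening: 0.502
```

```bash
python3 look.py o wrist carriage,rig_stop,rig_seat;  python3 -c "
from h import *;plan(None,None,62.6,1.4208);print(r.sense()['wrist_torque'])"
```

```text
wrist carriage []
wrist rig_stop [(0.75, [548.0, 302.8, 86.5])]
wrist rig_seat []
shift cm [-0.   -0.   -0.13] turn -0.03 | pos [541.2 274.9  61.3] rot [-3.1408e+00  3.0000e-03  1.4203e+00] q [ 0.47  0.53  1.79 -0.    0.82  0.62] F [  0.7 -10.4   0.1] op 0.503 t 23.95
[-1.62130419 -0.01809766 -0.21164957]
```

View pics/o_wrist.png

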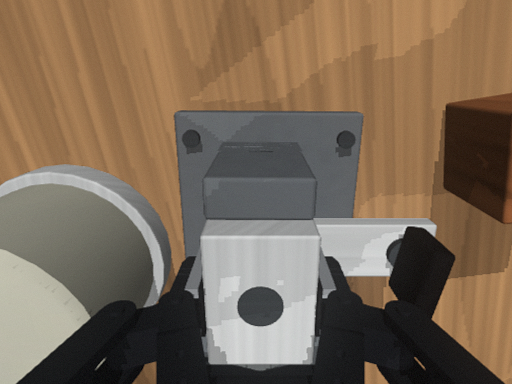

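The carriage presses on the stop (-11 N along y, block face against the stop at row 219). Now lowering the last mm onto the shoulders.

Request:
move_arm(targets=[-1,0,0,0.05,0,-1,0,0,0.1,0,-1,0,0,0.15,0,-1,0,0,0.15,0])

```text
clock: 24.35
eef_pos: [541.1, 274.8, 60.7]
tcp_rot: [-3.141, 0.003, 1.42]
contact_force: [-4.4, -12.6, 9.6]
opening: 0.504
```

Seated on the shoulders (Fz rose by about 10 N, height about 38 mm). Releasing and rising.

Request:
move_arm(targets=[0.3,0,0,0,0,0.6,0,0,0,0,0.6,0,0,0,0,0.6,0,0,0,0,0.6,0,0,0,0])

```text
clock: 24.85
eef_pos: [541.6, 277.1, 59.8]
tcp_rot: [3.141, -0.0, 1.421]
contact_force: [-0.6, -0.1, 0.2]
opening: 0.798
```

Request:
move_arm(targets=[0.6,0,0,-1,0,0.6,0,0,-2.5,0,0.6,0,0,-4.5,0,0.6,0,0,-7,0,0.6,0,0,-9.5,0,0.6,0,0,-12,0,0.6,0,0,-13,0,0.6,0,0,-13,0])

```text
clock: 25.65
eef_pos: [542.5, 277.4, 192.1]
tcp_rot: [3.138, -0.002, 1.42]
contact_force: [-0.2, -0.4, -0.1]
opening: 0.803
```

```bash
python3 look.py p wrist,scene carriage,knob_grip,ear_tip,rig_seat; python3 - <<'E'
from h import *
import cv2
plan()
im=cv2.imread("pics/p_wrist.png")
d=np.load("pics/p_wrist.npz");f=dict(K=d["K"],world_to_cam=d["W"])
draw(im,f,carr((541.2,276.4,38),-0.15,0.3),1,np.zeros(2),(0,0,255))
cv2.imwrite("pics/p_ov.png",im)
a=cv2.imread("pics/p_scene.png")[110:240,250:420];cv2.imwrite("pics/p_sc.png",cv2.resize(a,None,fx=4,fy=4,interpolation=cv2.INTER_CUBIC))
E
```

```text
wrist carriage [(0.93, [539.1, 270.9, 36.8]), (0.38, [689.7, 296.5, -4.3])]
wrist knob_grip [(0.92, [609.9, 268.9, 83.9])]
wrist ear_tip [(0.95, [628.1, 264.9, 53.0]), (0.66, [611.2, 270.7, 80.2])]
wrist rig_seat []
scene carriage [(0.8, [350.7, -375.2, -0.5]), (0.73, [541.2, 274.0, 40.0]), (0.68, [738.5, -440.2, -0.2]), (0.38, [629.2, 261.5, 52.0])]
scene knob_grip [(0.57, [704.9, -373.4, 44.7]), (0.46, [613.1, 264.6, 80.4]), (0.45, [373.3, -445.7, 45.0])]
scene ear_tip [(0.86, [374.8, -459.9, 19.2]), (0.62, [696.9, -357.4, 15.9]), (0.57, [630.4, 261.7, 52.0])]
scene rig_seat [(0.78, [541.3, 277.4, 35.9])]
shift cm [0. 0. 0.] turn 0 | pos [541.3 276.8 189.2] rot [-3.1409e+00  5.0000e-04  1.4204e+00] q [0.47 0.37 1.71 0.   1.06 0.62] F [-0.1  0.8  1.1] op 0.801 t 26.15
```

View pics/p_ov.png

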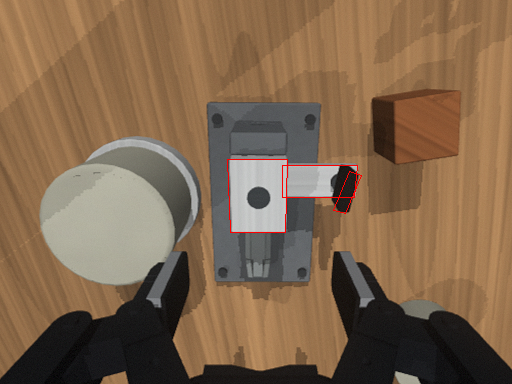

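View pics/p_sc.png

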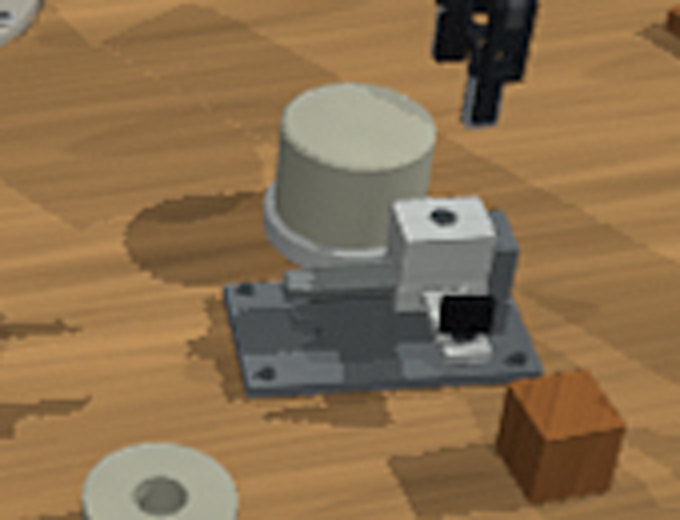

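Home and released: the block overlay (541.2, 276.4, 38) matches the picture, the end face is on the stop, and the knob is on the +x side and still loose (around 0.25 rad, at (346,190)). Next, the knob.

```bash
python3 - <<'E'
from h import *
import cv2
plan(611.2,266.5,120,1.17)
im=cv2.imread("pics/p_wrist.png")
d=np.load("pics/p_wrist.npz");f=dict(K=d["K"],world_to_cam=d["W"])
out=[]
for k in (0.1,0.2,0.3):
    a=cv2.resize(im[140:240,280:370],None,fx=2.9,fy=2.9,interpolation=cv2.INTER_CUBIC)
    draw(a,f,carr((540.2,277,38),-0.15,k),2.9,np.array([280,140]),(0,0,255));out.append(a)
cv2.imwrite("pics/p_kn.png",cv2.hconcat(out))
E
```

```text
shift cm [0.04 7.07 6.92] turn 14.35 | pos [541.3 276.8 189.2] rot [-3.1409e+00  5.0000e-04  1.4204e+00] q [0.47 0.37 1.71 0.   1.06 0.62] F [-0.1  0.8  1.1] op 0.801 t 26.15
```

View pics/p_kn.png

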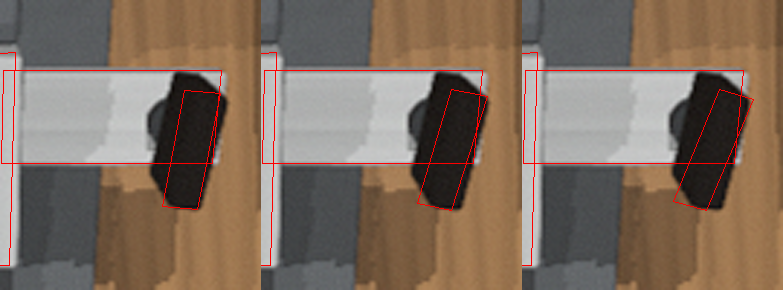

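Request:
move_arm(targets=[0.1,0,2,0,3,0.1,0,4,0,6,0.1,0.05,6,1,9,0.1,0.05,7.1,3,10.5,0.1,0.05,7.1,5,10.5,0.1,0.05,7.1,7,10.5,0.1,0.05,7.1,7,10.5])

```text
clock: 26.85
eef_pos: [610.0, 265.8, 116.7]
tcp_rot: [-3.138, 0.004, 1.237]
contact_force: [-0.1, -0.4, 0.0]
opening: 0.549
```

```bash
python3 look.py q wrist knob_grip; python3 -c "
from h import *;plan(611.4,266.3,64,1.24)"
```

```text
wrist knob_grip [(0.92, [610.2, 269.1, 81.3]), (0.66, [413.4, 265.6, -1.5])]
shift cm [-0.04 -0.02  5.58] turn -0.16 | pos [611.7 266.6 119.8] rot [-3.1410e+00  5.0000e-04  1.2371e+00] q [ 0.41  0.53  1.62 -0.    0.99  0.74] F [0.  0.1 0.8] op 0.548 t 26.95
```

View pics/q_wrist.png

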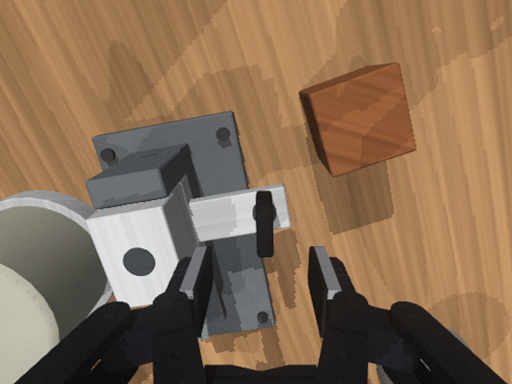

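The bar stands vertical in the wrist image at x 264, between the fingers (mid x 260), so I'll shift 2 mm, descend and grip.

Request:
move_arm(targets=[0.1,0,0.18,1.5,0,0.1,0,0.18,3,0,0.1,0,0.18,4.5,0,0.1,0,0.18,5.3,0,0.1,0,0.18,5.55,0,0.1,0,0.18,5.55,0], squeeze=40)

```text
clock: 27.55
eef_pos: [613.3, 266.0, 63.7]
tcp_rot: [-3.141, 0.001, 1.237]
contact_force: [0.1, -0.0, 0.2]
opening: 0.55
```

Request:
move_arm(targets=[-1,0,0,0,0,-1,0,0,0,0,-1,0,0,0,0,-1,0,0,0,0,-1,0,0,0,0,-1,0,0,0,0])

```text
clock: 28.15
eef_pos: [613.9, 266.3, 64.8]
tcp_rot: [3.141, -0.001, 1.237]
contact_force: [0.3, -0.6, 4.2]
opening: 0.104
```

```bash
python3 look.py s wrist knob_grip; python3 -c "
from h import *;plan();print(r.sense()['wrist_torque'])"
```

```text
wrist knob_grip []
shift cm [0. 0. 0.] turn 0 | pos [613.9 266.2  64.7] rot [ 3.1409e+00 -6.0000e-04  1.2372e+00] q [ 0.41  0.6   1.65 -0.    0.89  0.74] F [1.  0.3 4. ] op 0.111 t 28.25
[-0.03063021  0.05105558  0.06443976]
```

View pics/s_wrist.png

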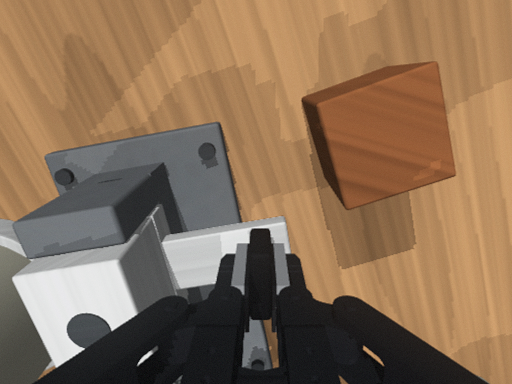

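The bar is gripped (9 mm, seen between the pads at (260,270)). Turning clockwise.

Request:
move_arm(targets=[-1,0,0,0,5,-1,0,0,0,12,-1,0,0,0,19,-1,0,0,0,26,-1,0,0,0,33,-1,0,0,0,40,-1,0,0,0,47,-1,0,0,0,54,-1,0,0,0,61,-1,0,0,0,66])

```text
clock: 29.25
eef_pos: [614.5, 265.6, 64.8]
tcp_rot: [3.141, -0.002, 0.081]
contact_force: [3.5, -3.3, 5.7]
opening: 0.111
```

```bash
python3 look.py t wrist knob_grip; python3 -c "
from h import *;plan();print(r.sense()['wrist_torque'])"
```

```text
wrist knob_grip [(0.88, [610.7, 267.7, 80.7])]
shift cm [0. 0. 0.] turn 0 | pos [614.5 265.9  64.8] rot [-3.1416e+00 -1.9000e-03  8.3900e-02] q [ 0.41  0.6   1.65 -0.    0.89  1.89] F [ 3.2 -1.4  5.7] op 0.104 t 29.35
[-0.2887788  -0.37714648 -0.04407251]
```

View pics/t_wrist.png

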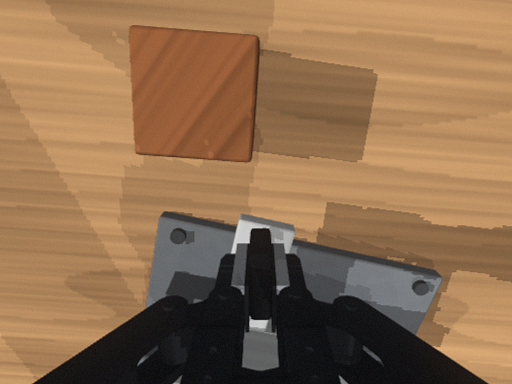

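Request:
move_arm(targets=[-1,0,0,0,3,-1,0,0,0,6,-1,0,0,0,9,-1,0,0,0,11,-1,0,0,0,11,-1,0,0,0,11])

```text
clock: 29.95
eef_pos: [614.2, 265.4, 64.8]
tcp_rot: [3.141, -0.001, -0.103]
contact_force: [3.5, -5.7, 6.4]
opening: 0.105
```

```bash
python3 -c "
from h import *;plan();print(r.sense()['wrist_torque'])"
```

```text
shift cm [0. 0. 0.] turn 0 | pos [614.2 265.4  64.8] rot [ 3.1408e+00 -1.4000e-03 -1.0290e-01] q [ 0.41  0.6   1.65 -0.    0.89  2.08] F [ 3.5 -5.7  6.4] op 0.105 t 29.95
[-0.97431042 -0.3203236   0.38048387]
```

The stop is reached (pads at 1.52 rad, wrist moment up by 0.4 N m). Letting go and rising.

Request:
move_arm(targets=[-0.5,0,0,0,0,0,0,0,0,0,0.1,0,0,0,0,0.1,0,0,0,0,0.1,0,0,0,0])

```text
clock: 30.45
eef_pos: [613.3, 266.2, 64.1]
tcp_rot: [3.142, 0.0, -0.106]
contact_force: [1.1, -0.5, 0.3]
opening: 0.553
```

Request:
move_arm(targets=[0.1,0,0,-1,0,0.1,0,0,-3,0,0.1,0,0,-6,0,0.1,0,0,-9,0,0.1,0,0,-12,0,0.1,-2,0,-14,0,0.1,-4,0,-15,0,0.1,-6,0,-15,0,0.1,-6,0,-15,0])

```text
clock: 31.35
eef_pos: [552.1, 272.7, 215.6]
tcp_rot: [-3.141, -0.0, -0.106]
contact_force: [0.1, -0.7, -0.0]
opening: 0.55
```

```bash
python3 look.py u wrist,scene carriage,knob_grip,ear_tip,rig_seat,wood_block; python3 - <<'E'
from h import *
import cv2
plan();print(r.sense()["qvel"].round(3))
im=cv2.imread("pics/u_wrist.png")
d=np.load("pics/u_wrist.npz");f=dict(K=d["K"],world_to_cam=d["W"])
draw(im,f,carr((541.2,276.4,38),-0.15,1.5),1,np.zeros(2),(0,0,255))
cv2.imwrite("pics/u_ov.png",im)
a=cv2.imread("pics/u_scene.png")[110:240,250:420];cv2.imwrite("pics/u_sc.png",cv2.resize(a,None,fx=4,fy=4,interpolation=cv2.INTER_CUBIC))
E
```

```text
wrist carriage [(0.88, [539.7, 273.7, 36.6])]
wrist knob_grip [(0.6, [610.6, 267.9, 79.6])]
wrist ear_tip [(0.84, [629.4, 263.4, 57.4])]
wrist rig_seat []
wrist wood_block [(0.6, [687.8, 299.9, -1.3])]
scene carriage [(0.96, [735.3, -439.3, 0.2]), (0.8, [539.8, 276.3, 39.2]), (0.71, [349.8, -374.7, 0.6])]
scene knob_grip [(0.62, [618.0, 264.4, 82.4]), (0.56, [706.3, -376.6, 43.6]), (0.48, [376.3, -446.6, 43.2])]
scene ear_tip [(0.9, [376.1, -462.2, 15.3]), (0.9, [698.0, -357.4, 15.1])]
scene rig_seat [(0.88, [539.9, 277.3, 37.3]), (0.73, [628.8, 263.9, 55.4])]
scene wood_block [(0.8, [689.1, 301.8, -2.4]), (0.46, [540.7, 276.1, 53.2])]
shift cm [0. 0. 0.] turn 0 | pos [554.  272.4 214.1] rot [ 3.1414e+00  3.0000e-04 -1.0690e-01] q [0.45 0.36 1.67 0.   1.12 2.13] F [-0.8  0.1 -1. ] op 0.55 t 31.95
[ 0.002 -0.002  0.004 -0.001 -0.001  0.   ]
```

View pics/u_ov.png

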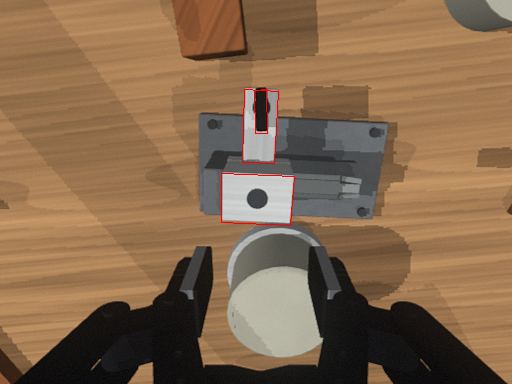

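View pics/u_sc.png

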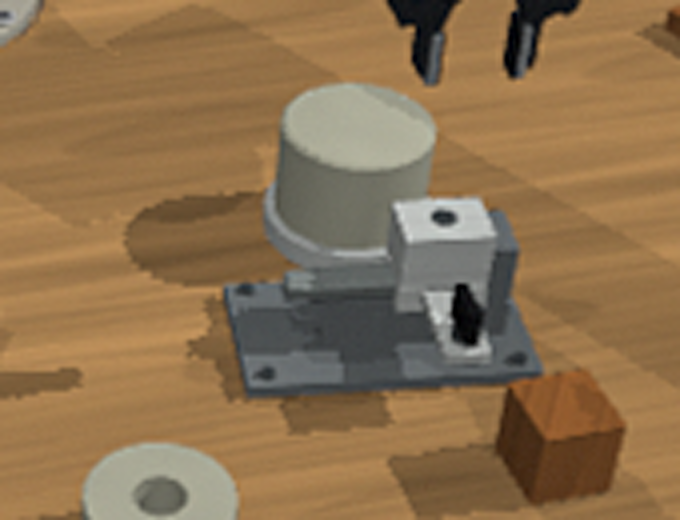

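The block overlay coincides with the home pose (mark at (257,199)). The knob bar lies along the ear at (261,110), which is about 1.5 rad. The drum and wood block look untouched, and the gripper is clear of everything. Handing in.

```bash
python3 -c "
from rig import r
print(r.sign_off())"
```

```text
the job is handed in; nothing more can be done
None
```

The carriage is on the rail, fully home against the stop, with its knob tightened to the stop and let go. I handed the job in at about 32 s; sign-off reports no verdict.

- **Set-down:** I gripped the carriage by its ends, lifted it out of the cradle, lowered it onto the board until I felt contact, and released it there.
- **Slide:** I re-gripped it by its flanks and fed it onto the rail with no sign of contact force until it met the stop at about 11 N. It then seated on the shoulders, and I released it before touching the knob.
- **Knob:** I turned it clockwise to its stop (gripper at 1.52 rad, with the wrist moment rising by about 0.4 N m) and let go.

**Last checks:**
- The carriage model drawn at the home pose (541, 276, 38) matches the final wrist picture, and the knob bar lies along the ear at about 1.5 rad on the side away from the drum.
- The networks put the carriage 2–3 mm from that pose, within their error of about 4 mm. One scene reading of the knob was about 6 mm off; the wrist view agreed better.
- The wood block reads where it was at the start. The drum looks untouched and I never moved close to it. I did not re-measure the bowl or the plaster ring, but the arm stayed clear of both.

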